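# Function-test a twist-release stop button

### The job

Test the machine's stop button: push the winged mushroom head straight down until it latches and let go, so that it stays down by itself; then, with the fingertips against the side of a wing, twist the head clockwise (seen from above) until the latch lets go and the head springs back up by itself. When it is up and turned back, press the large reset button on the other box fully down and let it come up. Do not grip the head, do not press the small start button, and leave the loose things on the bench where they are.

Things in the scene. Friction and masses are not known exactly. Their poses are not given: they have to be found in the camera images.
- stop_plunger (a joint): Depth of the stop button's mushroom head, m: 0 = up, grows as it is pressed straight down, end stop at 0.0105. A spring pushes it up with 3 N (up) to 5.5 N (fully down); going in past the latch takes up to about 8 N in all. Pressed deeper than 0.009 it latches and, let go, stays at about 0.0085 until the head is twisted.
- stop_head (a joint): Turn of the mushroom head, rad: 0 = at rest, grows clockwise seen from above, end stop at 0.95; it cannot turn the other way. A light spring turns it back to 0 (0.03 N m at rest to 0.09 N m at the end stop). While latched down, the latch lets go at roughly 0.5 rad and the head springs up; when the head is free it turns back to 0.
- stop_top (a point): Centre of the flat top (28 mm across) of the black mushroom head, on the button's vertical axis, 107 mm above the bench with the head up; moves and turns with the head. y points along the left wing, z up. Head 46 mm across, 22 mm high, with two opposite straight wings 14 mm wide and 14 mm high reaching 46 mm from the axis; wing tops lie 6 mm, wing undersides 20 mm below this point.
- stop_station: Grey box 84 x 84 mm, 65 mm high, fixed to the bench left or right, yawed up to 0.35 rad; origin at the centre of its underside, z up. The mushroom head stands over its middle on an 18 mm stem; with the head up the wing undersides are 22 mm above the lid. An aluminium collar 50 mm across and 5 mm high lies round the stem.
- stop_ear_left (a point): Middle of the outer end face of the left wing (+y side of the head, as the robot sees it), 46 mm from the axis, half-way up the 14 mm high wing. Clockwise moves this wing away from the robot.
- stop_ear_right (a point): The same for the right wing (-y side). Clockwise moves this wing toward the robot.
- reset_button (a joint): Depth of the large reset button, m: 0 = up, 0.006 = fully down; sprung, 1.5 N to start it, 5 N fully down; comes up by itself.
- reset_button_top (a point): Centre of the top of the large reset button (black, 38 mm across, in an aluminium ring), pressed straight down. It is the larger of two push buttons on a grey box 80 x 130 mm, 55 mm high, fixed to the bench; the top stands 77 mm above the bench, 22 mm above the lid.
- start_button (a joint): Depth of the small start button, m: 0 = up, 0.006 = fully down. Not to be pressed.
- start_button_top (a point): Centre of the top of the small start button (black, 20 mm across) on the same box, 65 mm from the reset button. Not to be pressed.
- nipple_3: Bystander, loose: small metallic grey threaded pipe nipple standing upright, 21 x 24 x 34 mm; origin at the centre of its underside. Leave it.
- plug_white: Bystander, loose: white flanged plug, 33 mm across, 18 mm high; origin at the centre of its underside. Leave it.
- grease_pot: Bystander, loose: round pot with a screw lid, 61 mm across, 61 mm high; origin at the centre of its underside. Leave it.
- tape_roll: Bystander, loose: small white thread-tape roll lying flat, 52 mm across, 16 mm high; origin at the centre of its underside. Leave it.
- gauge_block: Bystander, loose: aluminium block with two holes, 41 x 80 x 30 mm; origin at the centre of its underside. Leave it.
- marker: Bystander, loose: marker pen lying along its y axis, 16 x 135 x 18 mm; origin at the centre of its underside. Leave it.
- screw_bin: Bystander, loose: small grey open bin with screws, 100 x 74 x 50 mm; origin at the centre of its underside. Leave it.

How it is judged:
On the way, in this order (a step that is already met when the one before it is completed fails the run):
1. the stop button is latched down and let go (value of joint stop_plunger above 0.007 m and value of joint stop_head below 0.2 rad and contact force between each of the arm, the fingers and stop_plunger below 0.3 N), for 0.2 s.
2. the head is twisted clockwise far enough to free the latch (value of joint stop_head above 0.35 rad), for 0.02 s.
3. the head has sprung up and turned back (value of joint stop_plunger below 0.0015 m and value of joint stop_head below 0.15 rad), for 0.2 s.
4. the large reset button is pressed down (value of joint reset_button above 0.0045 m and value of joint stop_plunger below 0.0015 m), for 0.05 s.
At the end, for the whole second after the job is handed in: The stop head is up (within 1.5 mm) and turned back (within 0.15 rad), both push buttons are up (within 1.5 mm), and every loose thing is within 20 mm of where it stood (all of step 3 and value of joint each of reset_button, start_button below 0.0015 m and distance of each of nipple_3, plug_white, grease_pot, tape_roll, gauge_block, marker, screw_bin from where it was at the start of the episode below 0.02 m); the robot touches nothing.
It fails at once if the small start button is pressed (value of joint start_button above 0.003 m).
It fails at once if the reset button is pressed while the stop button is still down (value of joint reset_button above 0.003 m and value of joint stop_plunger above 0.004 m).
It fails at once if the mushroom head or a wing is taken between the fingers ((y of the grasp point in the frame of stop_top between -0.05 and 0.05 m and x of the grasp point in the frame of stop_top between -0.008 and 0.008 m and z of the grasp point in the frame of stop_top between -0.05 and 0.002 m) or (horizontal distance between the grasp point and stop_top below 0.016 m and z of the grasp point in the frame of stop_top below 0.006 m)).
It fails at once if a loose thing is moved or lifted by more than 20 mm (distance of any of nipple_3, plug_white, grease_pot, tape_roll, gauge_block, marker, screw_bin from where it was at the start of the episode above 0.02 m).
It also fails if it takes over 51 s, if anything falls off the work surface, if the arm or the gripper's body presses on something with over 40 N, if the wrist force passes 120 N, or if a joint passes its speed limit or range.

### The arm

A 6-joint arm with a two-finger parallel gripper is mounted at the origin on a cart in front of the work surface, level with it; the furniture and walls round the work are solid. World frame = base frame: x ahead of the robot, y to its left, z up, the work surface at z = 0. Lengths are in m, angles in rad, forces in N, time in s.
With the tool pointing down it reaches from about 0.3 to 0.875 m from the base axis. Payload 6.4 kg.
Tool frame: the origin (TCP) lies on the centre line of the jaws, within the pads' length; the fingertips stand 11 mm ahead of it and the grasp point (between the pads) lies 8 mm behind it; x points along the fingers, y is the direction in which the jaws open and shut, and the axes are right-handed (so a half turn about x gives the same grasp; the last joint's range is limited). The gripper opens to 85 mm and grips with 20 to 120 N. Pads are 22 mm wide; open, the fingers measure 114 mm over their backs; the gripper's body (76 mm by 85 mm) begins 54 mm behind the grasp point. The pads swing forward as they close: fully open they stand 13 mm farther back than shut.
Start: joints at [0.964, 0.181, 1.607, -0, 1.354, -0.206], TCP at [0.224, 0.529, 0.242] pointing down, gripper open.
Joint ranges: [-2.99, 2.99], [-0.89, 2.07], [0.3, 2.58], [-1.14, 4.28], [0, 2.63], [-3.12, 3.12]. Speed limits (rad/s): [2.57, 2.57, 3.01, 3.14, 3.14, 3.14].

### API

Orientations are given as a unit quaternion [w, x, y, z].
In Python, from bench import ctrl, camera, hand_in gives the robot as it stands. The module is installed in compiled form; this text tells all that it offers.
- The arm moves only by the tool drive_tool, never from a script. Its argument "increments" is a list of rows, each a list of 7 numbers: the shift along the tool's x, y, z in m, then the turn, a rotation vector about the tool's x, y, z in degrees, then the gripper's target within -1 to 1 (fully open at 1, half-way at 0, shut at -1). In form: [[dx, dy, dz, rx, ry, rz, claw], ...]. A call has 1 to 10 rows; each row shifts and turns the commanded pose from where the row before left it, along the tool's axes as they then stand; what a row does not reach is not made up. A row lasts 1/8 s, in which the tool goes at most 62.5 mm and 10.7 degrees, less where a joint would pass 70% of its speed; a pose out of reach is approached as far as the arm can. A call is refused whole if a number of a shift passes 0.0625 or a number of a turn 10.7, either way. A call with a gripper value outside its range is refused whole. The fingers move at their own pace and stop on an object; the grip force is fixed at half the most. Time passes only in rows, so rows that do not move let the fingers close. It gives the time, the measured TCP pose, the force and the opening at its end, in the units of the state.
- ctrl.get_obs(): the state, without advancing time (a new reading comes with each control period).
- camera(name): name is "scene" or "top" or "wrist"; returns a dict with "img" (384x512x3 uint8, red, green, blue), "depth" (384x512 float32, m along the optical axis (not along the pixel's ray), 0 where there is no reading), "fx", "fy", "cx", "cy" (pixels), "k1" (the pictures are not rectified: a ray, as slopes to the right and down, at radius r is drawn at 1 + k1 r^2 times it, then the intrinsics apply), "world_from_camera" (4x4, takes a point from camera to world coordinates); the wrist camera has in their place "hand_eye" (4x4, takes a point from camera to tool coordinates, whose origin is the TCP and whose axes are the tool frame's). Camera axes: x right, y down, z forward; pixel columns grow to the right and rows downward; lengths in m; the calibration is good to about 2 mm. A picture is of the moment at which its call begins: read the wrist's pose just before it.
- hand_in(): hands the job in, once; it reports no verdict.
The state is a dict: "time_s": time; "q": joint angles; "dq": joint speeds; "joint_efforts": joint torques, N m; "eef_pos": TCP position; "eef_rot": TCP orientation; "wrist_force": force on the tool from outside, world axes, zero at the start; "torque": the same for the moment, N m; "opening": opening from 0.0 (shut) to 1.0 (fully open).
Only numpy, scipy, OpenCV 4.12 (cv2) and the standard library are available. Lean on these libraries where they do the work, as an engineer would, in place of code of your own. Each camera call takes 0.05 s, during which the arm holds its last target.

## Working session

There is one attempt and no reset: what is moved stays moved. The work goes in short steps, Python scripts to look and compute and a tool call to move; the robot and the scene stay as the last step left them, time stands still between calls to the robot, and variables do not carry over. Pictures are saved under pics/ and viewed, and the job is handed in when it is done.

Besides the shell and the picture viewer there is one more tool, called as name(argument=value, ...), one argument or row to a line, values as JSON. drive_tool: Moves the arm, as the interface text tells. Its arguments: {"type":"object","properties":{"increments":{"type":"array","items":{"type":"array","items":{"type":"number"}}}},"required":["increments"]}

```bash
mkdir -p pics; cat > h.py <<'E'
import numpy as np, cv2
from bench import ctrl,camera,hand_in
def pts(c):
    h,w=c['depth'].shape
    K=np.array([[c['fx'],0,c['cx']],[0,c['fy'],c['cy']],[0,0,1]])
    u,v=np.meshgrid(np.arange(w),np.arange(h))
    p=cv2.undistortPoints(np.stack([u,v],-1).reshape(-1,1,2).astype(np.float64),K,np.array([c['k1'],0,0,0,0])).reshape(h,w,2)
    d=c['depth'];P=np.dstack([p[...,0]*d,p[...,1]*d,d,np.ones_like(d)])
    return P
def wpts(c):
    return (pts(c)@c['world_from_camera'].T)[...,:3]
E
python3 - <<'E'
from h import *
o=ctrl.get_obs();print(o)
for n in['scene','top','wrist']:
    c=camera(n);cv2.imwrite(f'pics/{n}0.png',c['img'][...,::-1]);np.save(f'pics/{n}0.npy',c,allow_pickle=True)
    print(n,c['k1'],c['fx'],c.get('hand_eye',c.get('world_from_camera')))
E
```

```text
{'time_s': 0.0, 'q': array([ 9.63712441e-01,  1.81535582e-01,  1.60802773e+00,  4.01398593e-05,
        1.35379004e+00, -2.06301613e-01]), 'dq': array([ 9.06118092e-05, -3.43088020e-04, -1.58525682e-03,  2.25763352e-03,
       -9.94670203e-04,  5.02371962e-04]), 'joint_efforts': array([ 5.08635057e-04, -4.44868362e+01, -3.51347888e+01, -2.44517905e-04,
        8.92830634e-03,  3.23664347e-05]), 'eef_pos': array([0.22398986, 0.52899497, 0.24137767]), 'eef_rot': array([ 0.69269687,  0.14018819,  0.69321482, -0.14132068]), 'wrist_force': array([-0.64675786,  0.02991862,  0.71199151]), 'torque': array([0.03908697, 0.00965682, 0.0008394 ]), 'opening': 1.0019765043846574}
scene -0.21029295124728334 497.9825524252057 [[-0.73037492 -0.44269442  0.5201674  -0.20499363]
 [-0.68284665  0.4548112  -0.57172303  0.9323386 ]
 [ 0.01652063 -0.77276673 -0.63447509  1.04182526]
 [ 0.          0.          0.          1.        ]]
top -0.04146049640848686 383.9864176125545 [[-0.02456247 -0.99270319  0.11805536  0.36798539]
 [-0.99958736  0.02614709  0.01189243  0.08250046]
 [-0.01489245 -0.11771454 -0.9929358   1.42984624]
 [ 0.          0.          0.          1.        ]]
wrist -0.008432106736771609 280.42305912935694 [[-3.16485507e-04 -3.25130962e-01  9.45668947e-01 -1.31428825e-01]
 [ 9.99999936e-01 -2.62448457e-04  2.44435823e-04 -7.27305046e-04]
 [ 1.68715702e-04  9.45668963e-01  3.25131024e-01 -8.47827315e-02]
 [ 0.00000000e+00  0.00000000e+00  0.00000000e+00  1.00000000e+00]]
```

View pics/scene0.png

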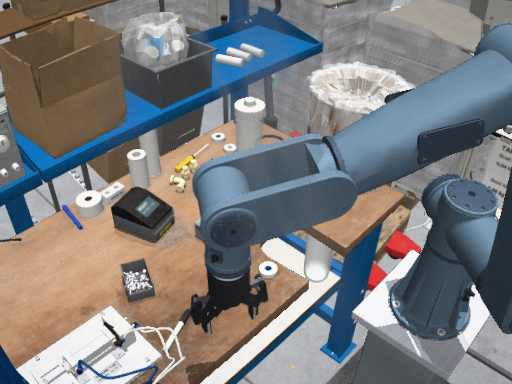

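View pics/top0.png

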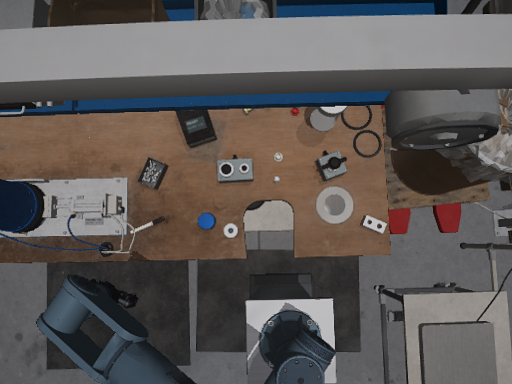

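The top view shows the stop station at about (331,165) and the two-button box at about (235,168), with its larger button on the left at (226,169). Next I'll zoom in and measure.

```bash
python3 - <<'E'
from h import *
c=np.load('pics/top0.npy',allow_pickle=True).item()
W=wpts(c);np.set_printoptions(precision=3,suppress=True)
im=c['img'][130:260,140:400,::-1];cv2.imwrite('pics/topz.png',cv2.resize(im,None,fx=3,fy=3,interpolation=cv2.INTER_CUBIC))
for n,(u,v) in dict(stop=(334,162),reset=(226,169),start=(243,168),tab=(300,170)).items(): print(n,W[v,u],c['img'][v,u])
# head: points with z>.085 in region
x,y,z=W[...,0],W[...,1],W[...,2]
u,v=np.meshgrid(range(512),range(384))
R=(abs(u-331)<28)&(abs(v-165)<28)
for lo,hi in[(.055,.075),(.08,.098),(.1,.115)]:
    m=R&(z>lo)&(z<hi); p=W[m]; print(lo,m.sum(),p.mean(0) if m.sum() else'', cv2.minAreaRect(p[:,:2].astype(np.float32)*1000) if m.sum() else '')
R=(abs(u-235)<30)&(abs(v-168)<25)
for lo,hi in[(.045,.06),(.068,.085)]:
    m=R&(z>lo)&(z<hi); p=W[m]; print(lo,m.sum(),p.mean(0),cv2.minAreaRect(p[:,:2].astype(np.float32)*1000))
E
```

```text
stop [ 0.627 -0.166  0.109] [38 35 35]
reset [0.618 0.214 0.081] [36 33 32]
start [0.619 0.153 0.083] [31 28 27]
tab [ 0.621 -0.057 -0.   ] [130  98  75]
0.055 372 [ 0.623 -0.165  0.065] ((626.4885864257812, -167.12066650390625), (84.75006866455078, 84.62837219238281), 19.22332000732422)
0.08 21 [ 0.625 -0.169  0.096] ((624.9512939453125, -161.96273803710938), (38.992271423339844, 76.3800277709961), 36.97393798828125)
0.1 128 [ 0.625 -0.165  0.105] ((627.26318359375, -166.57261657714844), (39.637962341308594, 82.4537124633789), 40.07372283935547)
0.045 493 [0.618 0.182 0.055] ((619.6651611328125, 187.80377197265625), (80.9868392944336, 129.55108642578125), 2.298858880996704)
0.068 172 [0.618 0.199 0.075] ((616.879150390625, 188.3416748046875), (104.34539031982422, 47.70613098144531), 87.07788848876953)
```

View pics/topz.png

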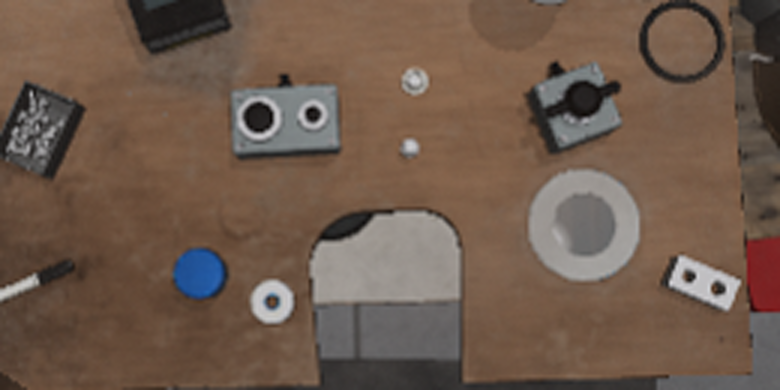

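```bash
python3 - <<'E'
from h import *
from scipy.spatial.transform import Rotation as R
np.set_printoptions(precision=3,suppress=True)
c=np.load('pics/top0.npy',allow_pickle=True).item();W=wpts(c)
for uv in [(334,205),(345,205),(322,120),(200,125),(300,60),(300,100),(206,221),(231,230),(152,172),(278,157),(277,179),(374,223),(440,130),(400,120)]: print(uv,W[uv[1],uv[0]])
o=ctrl.get_obs();M=R.from_quat(o['eef_rot'],scalar_first=True).as_matrix();print(M)
s=np.load('pics/scene0.npy',allow_pickle=True).item();S=wpts(s)
# head & buttons in scene cam
for n,p in dict(stop=(.626,-.167,.107),reset=(.618,.214,.077)).items():
    pc=np.linalg.inv(s['world_from_camera'])@np.r_[p,1];print(n,s['fx']*pc[0]/pc[2]+s['cx'],s['fy']*pc[1]/pc[2]+s['cy'],pc[2])
E
```

```text
(334, 205) [ 0.485 -0.178  0.004]
(345, 205) [ 0.484 -0.219  0.006]
(322, 120) [ 0.773 -0.128  0.131]
(200, 125) [0.782 0.306 0.084]
(300, 60) [0.487 0.056 1.184]
(300, 100) [ 0.75  -0.026  0.394]
(206, 221) [0.435 0.291 0.06 ]
(231, 230) [ 0.403  0.207 -0.   ]
(152, 172) [0.626 0.499 0.018]
(278, 157) [0.673 0.024 0.005]
(277, 179) [0.585 0.032 0.031]
(374, 223) [ 0.414 -0.315  0.033]
(440, 130) [ 0.473 -0.099  1.05 ]
(400, 120) [ 0.483 -0.058  1.053]
[[-0.001  0.39   0.921]
 [-0.001  0.921 -0.39 ]
 [-1.    -0.001 -0.   ]]
stop 295.45114651144985 154.15142820059037 1.653896346624714
reset 213.39804975718383 216.67014932558968 1.4509427840959508
```

View pics/wrist0.png

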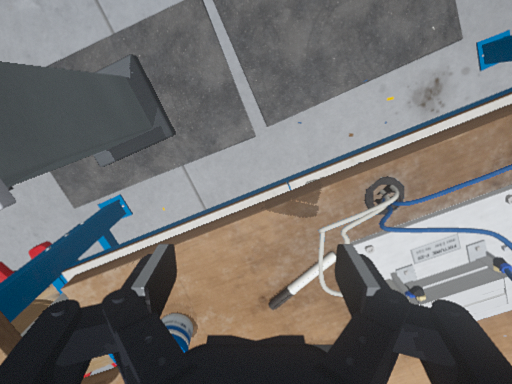

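```bash
cat >> h.py <<'E'
from scipy.spatial.transform import Rotation as R
def rows(target,yaw,n,claw=-1,start=None):
    """straight line to target with tool y bearing -> yaw (deg)"""
    o=ctrl.get_obs()
    M=R.from_quat(o['eef_rot'],scalar_first=True).as_matrix() if start is None else None
    p=np.array(o['eef_pos'])
    y0=np.degrees(np.arctan2(M[1,1],M[0,1]))
    D=(np.array(target)-p)/n; dy=(yaw-y0)/n
    print('yaw0',y0,'tilt',M[2])
    for i in range(n):
        a=np.radians(y0+dy*i); Y=np.array([np.cos(a),np.sin(a),0]);Z=np.array([np.sin(a),-np.cos(a),0])
        print([round(float(-D[2]),4),round(float(D@Y),4),round(float(D@Z),4),round(-dy,2),0,0,claw])
E
python3 -c "
from h import *
rows([.626,-.167,.24],19.2,16)"
```

```text
yaw0 67.03508700282512 tilt [-9.99999068e-01 -1.33956244e-03 -2.65265055e-04]
[0.0001, -0.0303, 0.0401, np.float64(2.99), 0, 0, -1]
[0.0001, -0.0281, 0.0416, np.float64(2.99), 0, 0, -1]
[0.0001, -0.0259, 0.043, np.float64(2.99), 0, 0, -1]
[0.0001, -0.0236, 0.0443, np.float64(2.99), 0, 0, -1]
[0.0001, -0.0213, 0.0455, np.float64(2.99), 0, 0, -1]
[0.0001, -0.0189, 0.0466, np.float64(2.99), 0, 0, -1]
[0.0001, -0.0164, 0.0475, np.float64(2.99), 0, 0, -1]
[0.0001, -0.0139, 0.0483, np.float64(2.99), 0, 0, -1]
[0.0001, -0.0114, 0.0489, np.float64(2.99), 0, 0, -1]
[0.0001, -0.0088, 0.0495, np.float64(2.99), 0, 0, -1]
[0.0001, -0.0062, 0.0498, np.float64(2.99), 0, 0, -1]
[0.0001, -0.0036, 0.0501, np.float64(2.99), 0, 0, -1]
[0.0001, -0.001, 0.0502, np.float64(2.99), 0, 0, -1]
[0.0001, 0.0016, 0.0502, np.float64(2.99), 0, 0, -1]
[0.0001, 0.0042, 0.0501, np.float64(2.99), 0, 0, -1]
[0.0001, 0.0068, 0.0498, np.float64(2.99), 0, 0, -1]
```

drive_tool(
  increments=[
    [0, -0.03, 0.04, 3, 0, 0, -1],
    [0, -0.028, 0.042, 3, 0, 0, -1],
    [0, -0.026, 0.043, 3, 0, 0, -1],
    [0, -0.024, 0.044, 3, 0, 0, -1],
    [0, -0.021, 0.0455, 3, 0, 0, -1],
    [0, -0.019, 0.0465, 3, 0, 0, -1],
    [0, -0.016, 0.0475, 3, 0, 0, -1],
    [0, -0.014, 0.048, 3, 0, 0, -1],
  ],
)

```text
time_s: 1.15
eef_pos: [0.4255, 0.1804, 0.2422]
eef_rot: [0.648, 0.282, 0.648, -0.282]
wrist_force: [0.6, 1.2, 0.4]
opening: -0.001
```

drive_tool(
  increments=[
    [0, -0.011, 0.049, 3, 0, 0, -1],
    [0, -0.009, 0.0495, 3, 0, 0, -1],
    [0, -0.006, 0.05, 3, 0, 0, -1],
    [0, -0.004, 0.05, 3, 0, 0, -1],
    [0, -0.001, 0.05, 3, 0, 0, -1],
    [0, 0.002, 0.05, 3, 0, 0, -1],
    [0, 0.004, 0.05, 3, 0, 0, -1],
    [0, 0.007, 0.05, 3, 0, 0, -1],
    [0, 0, 0, 0, 0, 0, -1],
    [0, 0, 0, 0, 0, 0, -1],
  ],
)

```text
time_s: 2.4
eef_pos: [0.6251, -0.1657, 0.2415]
eef_rot: [0.575, 0.41, 0.576, -0.41]
wrist_force: [0.1, 0.5, 0.4]
opening: -0.002
```

```bash
cat >> h.py <<'E'
def wrist(tag):
    o=ctrl.get_obs();c=camera('wrist')
    M=np.eye(4);M[:3,:3]=R.from_quat(o['eef_rot'],scalar_first=True).as_matrix();M[:3,3]=o['eef_pos']
    c['world_from_camera']=M@c['hand_eye']
    cv2.imwrite(f'pics/{tag}.png',c['img'][...,::-1]);np.save(f'pics/{tag}.npy',c,allow_pickle=True)
    return o,c,wpts(c)
E
python3 - <<'E'
from h import *
np.set_printoptions(precision=4,suppress=True)
o,c,W=wrist('w1');print(o['time_s'],o['eef_pos'],o['wrist_force'],o['opening'])
z=W[...,2]
near=np.hypot(W[...,0]-.626,W[...,1]+.167)
for lo,hi,r in[(.06,.0675,.07),(.095,.1035,.06),(.1045,.112,.05)]:
    m=(z>lo)&(z<hi)&(near<r);p=W[m];print(lo,m.sum(),p.mean(0),cv2.minAreaRect(p[:,:2].astype(np.float32)*1000),cv2.minEnclosingCircle(p[:,:2].astype(np.float32)*1000))
E
```

```text
2.4 [ 0.6251 -0.1657  0.2415] [0.1218 0.4895 0.4276] -0.0017224012760238031
0.06 3043 [ 0.6275 -0.1633  0.0646] ((629.67529296875, -168.75103759765625), (84.093505859375, 83.77456665039062), 19.416486740112305) ((629.23291015625, -168.55593872070312), 57.154258728027344)
0.095 974 [ 0.6276 -0.1631  0.1002] ((629.6859741210938, -168.43267822265625), (44.60579299926758, 86.85880279541016), 40.712406158447266) ((629.85205078125, -168.34425354003906), 45.588043212890625)
0.1045 870 [ 0.6294 -0.1681  0.1065] ((629.134033203125, -168.82069396972656), (34.51401901245117, 36.49720001220703), 76.66419982910156) ((629.7774047851562, -167.9567108154297), 18.87514877319336)
```

View pics/w1.png

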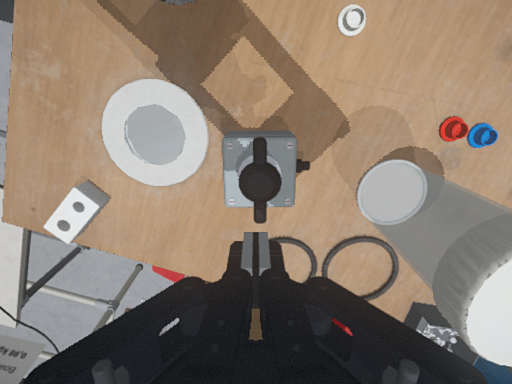

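```bash
python3 - <<'E'
from h import *
c=np.load('pics/w1.npy',allow_pickle=True).item();W=wpts(c)
for uv in [(392,190),(499,300),(470,250),(430,200),(455,130),(260,180),(260,150),(260,212)]: print(uv,W[uv[1],uv[0]])
rows([.6295,-.1685,.126],19.4,3)
E
```

```text
(392, 190) [ 0.77459377 -0.13452853  0.07747498]
(499, 300) [ 0.78351633 -0.15394586  0.22866041]
(470, 250) [ 0.76778681 -0.13489813  0.20687487]
(430, 200) [ 0.78015338 -0.12304924  0.13151445]
(455, 130) [ 0.85699303 -0.04549967  0.00462248]
(260, 180) [ 0.62787162 -0.16337982  0.10636274]
(260, 150) [ 0.61831653 -0.13590945  0.10095587]
(260, 212) [ 0.640004   -0.19776573  0.10224348]
yaw0 19.082935350847595 tilt [-9.99999103e-01 -7.36224031e-04 -1.11881334e-03]
[0.0386, 0.001, 0.0015, np.float64(-0.11), 0, 0, -1]
[0.0386, 0.001, 0.0015, np.float64(-0.11), 0, 0, -1]
[0.0386, 0.001, 0.0015, np.float64(-0.11), 0, 0, -1]
```

drive_tool(
  increments=[
    [0.039, 0.001, 0.0015, 0, 0, 0, -1],
    [0.039, 0.001, 0.0015, 0, 0, 0, -1],
    [0.036, 0.001, 0.0015, 0, 0, 0, -1],
    [0, 0, 0, 0, 0, 0, -1],
  ],
)

```text
time_s: 2.95
eef_pos: [0.6274, -0.167, 0.1252]
eef_rot: [0.574, 0.41, 0.579, -0.41]
wrist_force: [0.9, -0.1, 0.1]
opening: -0.001
```

drive_tool(
  increments=[
    [0.007, 0, 0, 0, 0, 0, -1],
    [0.003, 0, 0, 0, 0, 0, -1],
    [0.003, 0, 0, 0, 0, 0, -1],
    [0, 0, 0, 0, 0, 0, -1],
  ],
)

```text
time_s: 3.45
eef_pos: [0.6307, -0.1696, 0.1165]
eef_rot: [0.577, 0.411, 0.575, -0.41]
wrist_force: [1.2, 1.3, 4.0]
opening: 0.0
```

drive_tool(
  increments=[
    [0.002, 0, 0, 0, 0, 0, -1],
    [0.002, 0, 0, 0, 0, 0, -1],
    [0.002, 0, 0, 0, 0, 0, -1],
    [0.002, 0, 0, 0, 0, 0, -1],
    [0, 0, 0, 0, 0, 0, -1],
  ],
)

```text
time_s: 4.08
eef_pos: [0.6307, -0.1697, 0.1078]
eef_rot: [0.576, 0.411, 0.575, -0.41]
wrist_force: [2.7, 0.3, 4.1]
opening: 0.003
```

drive_tool(
  increments=[
    [0.0015, 0, 0, 0, 0, 0, -1],
    [0.001, 0, 0, 0, 0, 0, -1],
    [0, 0, 0, 0, 0, 0, -1],
  ],
)

```text
time_s: 4.45
eef_pos: [0.631, -0.1698, 0.1074]
eef_rot: [0.577, 0.411, 0.575, -0.41]
wrist_force: [-1.7, 2.2, 16.0]
opening: -0.004
```

End stop reached (16 N at z = 0.1074), so I'm lifting off to look.

drive_tool(
  increments=[
    [-0.02, 0, 0, 0, 0, 0, -1],
    [-0.04, 0, 0, 0, 0, 0, -1],
    [-0.04, 0, 0, 0, 0, 0, -1],
    [0, 0, 0, 0, 0, 0, -1],
    [0, 0, 0, 0, 0, 0, -1],
  ],
)

```text
time_s: 5.08
eef_pos: [0.6291, -0.1693, 0.204]
eef_rot: [0.575, 0.41, 0.576, -0.411]
wrist_force: [0.4, 0.2, 0.5]
opening: -0.0
```

```bash
python3 - <<'E'
from h import *
np.set_printoptions(precision=4,suppress=True)
o,c,W=wrist('w2');print(o['time_s'],o['eef_pos'],o['wrist_force'],o['opening'])
z=W[...,2]
near=np.hypot(W[...,0]-.6295,W[...,1]+.1685)
print('centre z',np.median(z[near<.01]))
for lo,hi,r in[(.06,.0675,.07),(.0805,.112,.06)]:
    m=(z>lo)&(z<hi)&(near<r);p=W[m];print(lo,m.sum(),p.mean(0),cv2.minAreaRect(p[:,:2].astype(np.float32)*1000),cv2.minEnclosingCircle(p[:,:2].astype(np.float32)*1000))
m=(near>.027)&(near<.05)&(z>.083)&(z<.11);p=W[m][:,:2]-[.6295,-.1685]
u,s,vt=np.linalg.svd(p-0);print('wing dir',vt[0],np.degrees(np.arctan(-vt[0][0]/vt[0][1])),np.median(z[m]))
E
```

```text
5.075 [ 0.6291 -0.1693  0.204 ] [0.4496 0.1587 0.4594] -7.226061492863265e-05
centre z 0.23092630724697863
0.06 3964 [ 0.6279 -0.1641  0.0646] ((629.4398193359375, -168.47352600097656), (84.08033752441406, 83.3363037109375), 19.572181701660156) ((629.59765625, -168.5751190185547), 57.193504333496094)
0.0805 2455 [ 0.6281 -0.1647  0.0955] ((629.602783203125, -168.10986328125), (85.53638458251953, 44.474754333496094), 87.14334106445312) ((629.9767456054688, -167.49063110351562), 45.07697296142578)
wing dir [ 0.3318 -0.9433] 19.378729855560238 0.09268001492236394
```

View pics/w2.png

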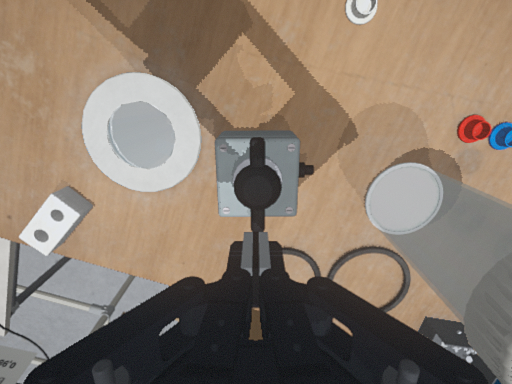

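Latched: wing tops are at 0.0927 (0.1005 before) and the heading is unchanged at 19.4°. Next I'll place the shut fingertips beside the left wing, on the robot's side.

```bash
python3 - <<'E'
from h import *
rows([.5886,-.1427,.14],19.4,2)
E
```

```text
yaw0 19.032155363598218 tilt [-0.999995   -0.00238187 -0.00207838]
[0.0316, -0.0147, -0.019, np.float64(-0.18), 0, 0, -1]
[0.0316, -0.0147, -0.0191, np.float64(-0.18), 0, 0, -1]
```

drive_tool(
  increments=[
    [0.02, -0.015, -0.019, 0, 0, 0, -1],
    [0.044, -0.015, -0.019, 0, 0, 0, -1],
    [0.03, 0, 0, 0, 0, 0, -1],
    [0.015, 0, 0, 0, 0, 0, -1],
    [0, 0, 0, 0, 0, 0, -1],
    [0, 0, 0, 0, 0, 0, -1],
  ],
)

```text
time_s: 5.88
eef_pos: [0.5901, -0.1438, 0.0968]
eef_rot: [0.576, 0.411, 0.575, -0.41]
wrist_force: [0.3, -0.9, 0.4]
opening: 0.002
```

```bash
python3 - <<'E'
from h import *
o,c,W=wrist('w3');print(o['time_s'],o['eef_pos'],o['wrist_force'])
E
```

```text
5.875 [ 0.59008947 -0.14384829  0.09683898] [ 0.25510633 -0.8930769   0.40716053]
```

View pics/w3.png

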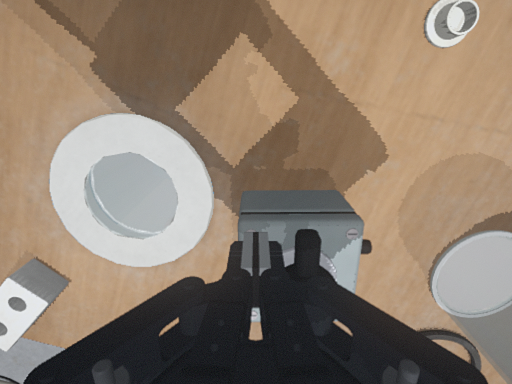

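drive_tool(
  increments=[
    [0.003, 0.002, -0.0015, 0, 0, 0, -1],
    [0, 0.003, 0, 0, 0, 0, -1],
    [0, 0.003, 0, 0, 0, 0, -1],
    [0, 0, 0, 0, 0, 0, -1],
  ],
)

```text
time_s: 6.42
eef_pos: [0.5966, -0.1392, 0.0929]
eef_rot: [0.576, 0.41, 0.576, -0.41]
wrist_force: [-0.9, -0.2, 0.4]
opening: -0.004
```

drive_tool(
  increments=[
    [0, 0.004, -0.0022, 6, 0, 0, -1],
    [0, 0.004, -0.0022, 6, 0, 0, -1],
    [0, 0.004, -0.0022, 6, 0, 0, -1],
    [0, 0, 0, 0, 0, 0, -1],
  ],
)

```text
time_s: 6.92
eef_pos: [0.6063, -0.1301, 0.0927]
eef_rot: [0.505, 0.495, 0.505, -0.495]
wrist_force: [-0.8, 0.4, 1.3]
opening: 0.002
```

drive_tool(
  increments=[
    [0, 0.004, -0.0022, 6, 0, 0, -1],
    [0, 0.004, -0.0022, 6, 0, 0, -1],
    [0, 0, 0, 0, 0, 0, -1],
  ],
)

```text
time_s: 7.3
eef_pos: [0.6145, -0.126, 0.0928]
eef_rot: [-0.451, -0.545, -0.451, 0.545]
wrist_force: [-0.8, 0.5, 1.1]
opening: -0.002
```

```bash
python3 - <<'E'
from h import *
o,c,W=wrist('w4');print(o['time_s'],o['eef_pos'],o['wrist_force'])
E
```

```text
7.3 [ 0.6144585  -0.12598281  0.0927636 ] [-0.84061864  0.45443858  1.12172616]
```

View pics/w4.png

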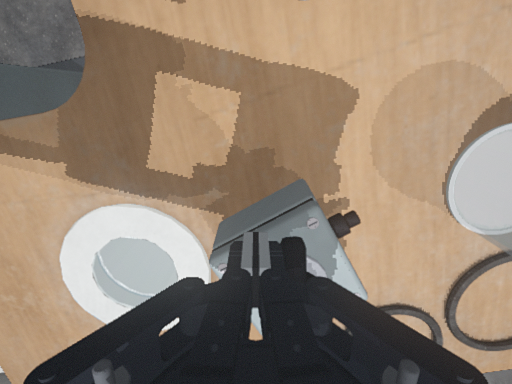

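The wing has turned with the tool (at (293,255), still vertical in the image while the box is rotated). I'll keep turning.

drive_tool(
  increments=[
    [0, 0.0042, -0.0022, 6, 0, 0, -1],
    [0, 0.0042, -0.0022, 6, 0, 0, -1],
    [0, 0, 0, 0, 0, 0, -1],
  ],
)

```text
time_s: 7.72
eef_pos: [0.6234, -0.1238, 0.0925]
eef_rot: [-0.391, -0.589, -0.392, 0.589]
wrist_force: [-2.0, 0.5, 0.5]
opening: -0.002
```

```bash
python3 - <<'E'
from h import *
o,c,W=wrist('w5');print(o['time_s'],o['eef_pos'],o['wrist_force'])
M=np.linalg.inv(c['hand_eye'])
z=W[...,2];near=np.hypot(W[...,0]-.6295,W[...,1]+.1685)
o4=np.load('pics/w4.npy',allow_pickle=True).item();W4=wpts(o4)
for w in(W4,W):
    print(np.round(w[250,285:310:3],4).tolist())
E
```

```text
7.725 [ 0.62344535 -0.12375111  0.09252288] [-1.95689739  0.54667712  0.51924956]
[[0.6297, -0.1255, 0.0928], [0.6313, -0.1248, 0.0945], [0.6329, -0.1259, 0.0932], [0.6345, -0.1267, 0.0924], [0.636, -0.1264, 0.0934], [0.6377, -0.1274, 0.0922], [0.6393, -0.1279, 0.092], [0.6433, -0.1458, 0.0643], [0.6451, -0.1456, 0.0653]]
[[0.6389, -0.1249, 0.0956], [0.6405, -0.1246, 0.0971], [0.642, -0.1251, 0.0973], [0.6434, -0.1258, 0.0971], [0.6449, -0.126, 0.0977], [0.6463, -0.1263, 0.0981], [0.6478, -0.1267, 0.0985], [0.6491, -0.1285, 0.0967], [0.6494, -0.1496, 0.0649]]
```

View pics/w5.png

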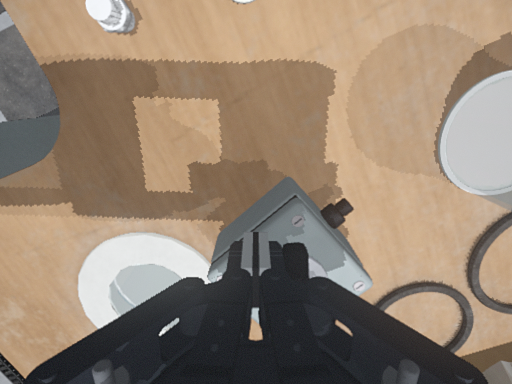

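The wing top is rising (0.093 → 0.098), so the latch has let go. I'll back off along the arc.

drive_tool(
  increments=[
    [0, -0.007, 0, 0, 0, 0, -1],
    [0, -0.007, 0.002, -6, 0, 0, -1],
    [0, -0.005, 0.002, -6, 0, 0, -1],
    [0, -0.005, 0.002, -6, 0, 0, -1],
    [0, -0.005, 0.002, -6, 0, 0, -1],
    [0, -0.005, 0.002, -6, 0, 0, -1],
    [0, -0.004, 0.002, -6, 0, 0, -1],
    [0, -0.004, 0.002, -6, 0, 0, -1],
  ],
)

```text
time_s: 8.78
eef_pos: [0.5818, -0.1307, 0.0931]
eef_rot: [0.577, 0.409, 0.577, -0.409]
wrist_force: [-0.2, 0.3, 0.4]
opening: 0.001
```

drive_tool(
  increments=[
    [-0.03, -0.002, 0, 0, 0, 0, -1],
    [-0.06, 0, 0, 0, 0, 0, -1],
    [-0.06, 0, 0, 0, 0, 0, -1],
    [0, 0, 0, 0, 0, 0, -1],
    [0, 0, 0, 0, 0, 0, -1],
  ],
)

```text
time_s: 9.4
eef_pos: [0.5798, -0.1311, 0.2427]
eef_rot: [0.576, 0.41, 0.576, -0.41]
wrist_force: [-0.4, 1.0, -1.4]
opening: -0.001
```

```bash
python3 - <<'E'
from h import *
o,c,W=wrist('w6');print(o['time_s'],o['eef_pos'],o['wrist_force'])
z=W[...,2]
near=np.hypot(W[...,0]-.6295,W[...,1]+.1685)
print('top z',np.median(z[(near<.012)&(z<.12)]))
m=(near>.027)&(near<.05)&(z>.083)&(z<.11);p=W[m][:,:2]-[.6295,-.1685]
u,s,vt=np.linalg.svd(p);print('wing dir',np.degrees(np.arctan(-vt[0][0]/vt[0][1])),np.median(z[m]))
E
```

```text
9.4 [ 0.57984769 -0.13113428  0.24266936] [-0.38866518  1.0259197  -1.41578698]
top z 0.10692077255642674
wing dir 20.376682814441672 0.1001902272598354
```

View pics/w6.png

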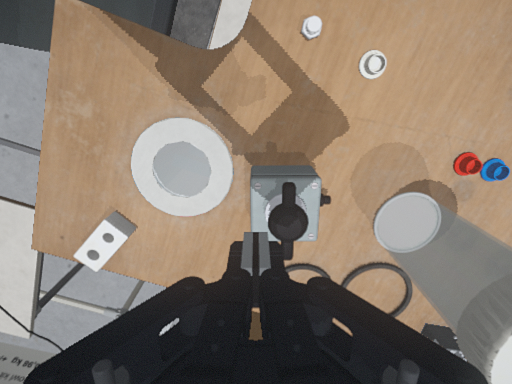

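Head up (top at 0.107) and turned back (the wing lies at 20.4°, against 19.4° at rest). On to the reset button.

```bash
python3 - <<'E'
from h import *
rows([.618,.214,.24],45,7)
E
```

```text
yaw0 19.081811076793276 tilt [-0.99999811 -0.00139972 -0.00134896]
[0.0002, 0.0213, -0.0448, np.float64(-3.7), 0, 0, -1]
[0.0002, 0.0242, -0.0433, np.float64(-3.7), 0, 0, -1]
[0.0002, 0.0269, -0.0416, np.float64(-3.7), 0, 0, -1]
[0.0002, 0.0296, -0.0398, np.float64(-3.7), 0, 0, -1]
[0.0002, 0.0321, -0.0378, np.float64(-3.7), 0, 0, -1]
[0.0002, 0.0344, -0.0357, np.float64(-3.7), 0, 0, -1]
[0.0002, 0.0367, -0.0334, np.float64(-3.7), 0, 0, -1]
```

drive_tool(
  increments=[
    [0, 0.021, -0.045, -3.7, 0, 0, -1],
    [0, 0.024, -0.043, -3.7, 0, 0, -1],
    [0, 0.027, -0.0415, -3.7, 0, 0, -1],
    [0, 0.0295, -0.04, -3.7, 0, 0, -1],
    [0, 0.032, -0.038, -3.7, 0, 0, -1],
    [0, 0.0345, -0.0355, -3.7, 0, 0, -1],
    [0, 0.0365, -0.0335, -3.7, 0, 0, -1],
    [0, 0, 0, 0, 0, 0, -1],
    [0, 0, 0, 0, 0, 0, -1],
  ],
)

```text
time_s: 10.58
eef_pos: [0.6176, 0.2131, 0.2407]
eef_rot: [0.652, 0.27, 0.654, -0.272]
wrist_force: [-0.1, -0.3, 0.7]
opening: 0.003
```

```bash
python3 - <<'E'
from h import *
np.set_printoptions(precision=4,suppress=True)
o,c,W=wrist('w7');print(o['time_s'],o['eef_pos'],o['wrist_force'])
z=W[...,2]; near=np.hypot(W[...,0]-.618,W[...,1]-.188)
m=(near<.09)&(z>.05)&(z<.058);p=W[m];print(cv2.minAreaRect(p[:,:2].astype(np.float32)*1000))
dark=c['img'].max(2)<70
m=(near<.09)&(z>.07)&(z<.085)&dark
n,l,s,_=cv2.connectedComponentsWithStats(m.astype(np.uint8))
for i in range(1,n):
    if s[i,4]>30:
        p=W[l==i];print(s[i],np.median(p,0),cv2.minEnclosingCircle(p[:,:2].astype(np.float32)*1000))
E
```

```text
10.575 [0.6176 0.2131 0.2407] [-0.088  -0.2928  0.6853]
((623.3998413085938, 186.32740783691406), (80.0494613647461, 129.2366485595703), 1.7769724130630493)
[246 158  32  32 583] [0.621  0.2208 0.0767] ((621.4331665039062, 216.5811004638672), 17.817110061645508)
```

View pics/w7.png

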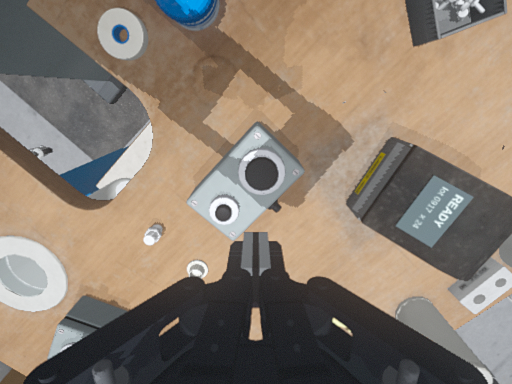

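Large reset button at about pixel (262,174), measured at (0.6215, 0.2175, 0.0767), which fits its known height of 77 mm. The small button at (223,209) is well clear.

drive_tool(
  increments=[
    [0.05, 0.003, 0, 0, 0, 0, -1],
    [0.05, 0.003, 0, 0, 0, 0, -1],
    [0.043, 0, 0, 0, 0, 0, -1],
    [0, 0, 0, 0, 0, 0, -1],
  ],
)

```text
time_s: 11.12
eef_pos: [0.6195, 0.2155, 0.0952]
eef_rot: [0.65, 0.27, 0.656, -0.273]
wrist_force: [-0.4, -0.5, 0.8]
opening: -0.006
```

drive_tool(
  increments=[
    [0.007, 0, 0, 0, 0, 0, -1],
    [0.003, 0, 0, 0, 0, 0, -1],
    [0.003, 0, 0, 0, 0, 0, -1],
    [0.002, 0, 0, 0, 0, 0, -1],
    [0, 0, 0, 0, 0, 0, -1],
  ],
)

```text
time_s: 11.75
eef_pos: [0.6236, 0.2178, 0.0857]
eef_rot: [0.654, 0.271, 0.653, -0.271]
wrist_force: [1.7, -1.2, 2.5]
opening: -0.0
```

drive_tool(
  increments=[
    [0.002, 0, 0, 0, 0, 0, -1],
    [0.002, 0, 0, 0, 0, 0, -1],
    [0.001, 0, 0, 0, 0, 0, -1],
    [0, 0, 0, 0, 0, 0, -1],
  ],
)

```text
time_s: 12.25
eef_pos: [0.6237, 0.2178, 0.0819]
eef_rot: [0.654, 0.271, 0.653, -0.271]
wrist_force: [-2.2, -1.1, 13.7]
opening: -0.003
```

End stop reached (13.7 N at z = 0.0819, 6 mm down). Lifting off.

drive_tool(
  increments=[
    [-0.02, 0, 0, 0, 0, 0, -1],
    [-0.06, 0, 0, 0, 0, 0, -1],
    [-0.06, 0, 0, 0, 0, 0, -1],
    [0, 0, 0, 0, 0, 0, -1],
    [0, 0, 0, 0, 0, 0, -1],
  ],
)

```text
time_s: 12.88
eef_pos: [0.6222, 0.2177, 0.2195]
eef_rot: [0.653, 0.271, 0.653, -0.271]
wrist_force: [-0.2, -0.1, 0.1]
opening: 0.0
```

```bash
python3 - <<'E'
from h import *
np.set_printoptions(precision=4,suppress=True)
o,c,W=wrist('w8');print(o['time_s'],o['eef_pos'],o['wrist_force'])
p0=np.load('pics/w7.npy',allow_pickle=True).item();W0=wpts(p0)
for w,cc in((W0,p0),(W,c)):
    z=w[...,2]
    for q in((.6215,.2175),(.6225,.1535)):
        m=(np.hypot(w[...,0]-q[0],w[...,1]-q[1])<.008)&(z<.1);print(m.sum(),np.median(z[m]))
t=camera('top');T=wpts(t);cv2.imwrite('pics/top2.png',cv2.resize(t['img'][90:270,60:420,::-1],None,fx=2,fy=2))
m=(np.hypot(T[...,0]-.6265,T[...,1]+.1665)<.012);print('head',np.median(T[m][:,2]))
E
```

```text
12.875 [0.6222 0.2177 0.2195] [-0.2057 -0.0825  0.1499]
163 0.07690162910975684
178 0.07628205193855767
188 0.0768705641223153
206 0.07622557145671593
head 0.10725182787890208
```

View pics/top2.png

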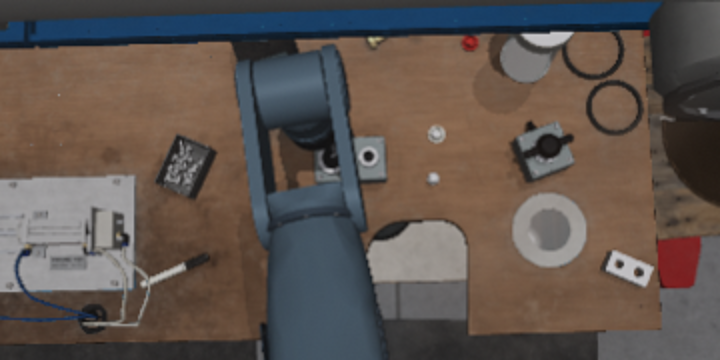

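The top view shows the head up (0.107) with its wings back at rest, both buttons up, and the visible loose things where they were. Handing in.

```bash
python3 -c "
from bench import hand_in
print(hand_in())"
```

```text
the job is handed in; nothing more can be done
None
```

The stop-button test is done and the job was handed in after about 13 s; no verdict was reported.

- **Latch:** I pushed the mushroom head down with the shut fingertips to its end stop (16 N) and let go. The wing tops then measured about 8 mm lower than before, with the heading unchanged, so it was latched.
- **Twist:** I pushed the left wing clockwise by about 0.65 rad, estimated from the tool's turn. The latch let go and I backed off. The head top measured 0.107 m, fully up, with the wings at 20.4° against 19.4° at rest.
- **Reset:** I pressed the large button to its end stop (13.7 N, about 6 mm). After I lifted off it measured 0.0769 m, the same as before.

**Last checks:**
- The stop head was up at 0.107 m and both push buttons read the same heights as before. The start button was not touched.
- The arm was clear at 0.22 m with almost no wrist force.
- The loose things visible in the last top view looked unmoved, but I did not measure their positions. The arm hid the grease pot and tape roll, though no move went near them.
- The top and wrist cameras disagreed by about 3 mm in x. I used the wrist readings.

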